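Set the step dispenser to its smallest dose and push out four clicks

TASK

On the bench step dispenser, first turn the black dose dial fully anticlockwise to its end stop. Then take the red post of the ratchet lever and bring the lever round clockwise by exactly four clicks, which you feel as the lever goes over them, never into the fifth; it springs back when let go, so finish while still holding it steady in the hollow of the fourth click. Leave the dispenser's neighbours where they stand.

Things in the scene. Friction and masses are not known exactly. Their poses are not given: they have to be found in the camera images.
- dispenser: step dispenser, fixed: 180 x 270 x 12 mm aluminium plate with a white ratchet drum (right), dial console (left front), clear syringe along the back. Origin on the worktop, plate x -75..105, y -105..165 mm; its x points away from its front edge (roughly from the robot), y left, z up. Lever axis at (-10, -50) mm, dial axis at (-27, 98) mm. Tops: drum 48 (radius 60), console 32, syringe 88 mm
- dose_dial (a joint): dial angle (rad): 0 = end stop fully anticlockwise seen from above, its bar along the dispenser's x, white line at the green dot in front; grows clockwise to 1.6. It takes 0.04 N m and stays where left
- dose_dial_grip (a point): on the dial's upright axis, mid bar, 69 mm above the worktop. Dial: black knob 44 mm across with an upright bar, 42 mm long, 14 mm thick, its flat sides free from 46 to 76 mm above the worktop. The point's x axis runs along the bar, away from the white line. A small beaker, 70 mm high, stands 105 mm behind it on the plate
- step_lever (a joint): lever angle (rad): 0 = at rest, pointing to the dispenser's -y; grows clockwise seen from above (post comes toward the dispenser's front). Click n's hollow lies at 0.22 n (fourth: 0.88), crests halfway between; stop at 1.54. A spring always drives it back to 0. Needs 3 to 10 N at the post: rising past a hollow, dropping past a crest. A white line on the hub passes a blue dot a click
- lever_post (a point): on the axis of the red post at the lever's end, 95 mm from the lever's axis, 94 mm above the worktop. Post upright, round, 16 mm across, free from 62 to 115 mm above the worktop; the steel arm below it has its top at 60 mm. The point's y axis points from the post to the lever's axis
- salt_jar: bystander: white jar with a screw cap, 56 x 56 x 85 mm, origin under its centre
- black_cap_bottle: bystander: brown bottle with a black cap, 62 x 62 x 135 mm, origin under its centre
- petri_dish: bystander: culture dish, 93 x 93 x 18 mm, origin under its centre
- stopper: bystander: red-brown rubber stopper, 28 x 28 x 24 mm, origin under its centre
- tape: bystander: roll of beige tape lying flat, 96 x 95 x 25 mm, origin under its centre

How it is judged:
By the outcome, as a careful person would: the job done as asked, in the order asked, and still so for the second after the job is handed in, while the arm keeps its last pose, push and grip.
It also fails if it takes over 45 s, if anything falls off the work surface, if the arm or the gripper's body presses on something with over 40 N, if the wrist force passes 120 N, or if a joint passes its speed limit or range.

ROBOT

A 6-joint arm with a two-finger parallel gripper is mounted at the origin on a cart in front of the work surface, level with it; the furniture and walls round the work are solid. World frame = base frame: x ahead of the robot, y to its left, z up, the work surface at z = 0. Lengths are in m, angles in degrees, forces in N, time in s.
With the tool pointing down it reaches from about 0.325 to 0.925 m from the base axis. Payload 3.1 kg.
Tool frame: the origin (TCP) lies at the very end of the fingers, on their centre line; the grasp point (between the pads) lies 19 mm behind it; z points along the fingers, y is the line along which they close (so a half turn about z gives the same grasp; the last joint's range is limited). The gripper opens to 85 mm and grips with 20 to 120 N. Pads are 22 mm wide; open, the fingers measure 114 mm over their backs; the gripper's body (76 mm by 85 mm) begins 54 mm behind the grasp point. The pads swing forward as they close: fully open they stand 13 mm farther back than shut.
Start: joints at [-69.97, 12.427, 92.441, -0, 75.132, -6.429], TCP at [0.278, -0.56, 0.231] pointing down, gripper open.
Joint ranges: [-157.48, 157.48], [-44.54, 120.13], [17.64, 146.25], [-64.5, 244.5], [7.68, 150.69], [-147.95, 147.95]. Speed limits (degrees/s): [159.86, 159.86, 180, 180, 180, 180].

INTERFACE

Orientations are given as a 3x3 rotation matrix whose columns are the frame's x, y, z axes.
In Python, from cell import get_state, get_image, sign_off, search_frame, outline_of gives the robot as it stands.
- The arm moves only by the shell command python3 -m jog 'ROWS' [FORCE]. ROWS is JSON, a list of rows, each an object with "jaw": the closure in counts, from 0 (fully open) to 255 (shut); "linear": the shift along the tool's x, y, z in units of 0.05 m (1.0 is 0.05 m), a list of three; "twist": the turn, a rotation vector about the tool's x, y, z in units of 5 degrees (1.0 is 5 degrees), a list of three. In form: [{"jaw": jaw, "linear": [tx, ty, tz], "twist": [wx, wy, wz]}, ...]. A call has exactly 10 rows; each row shifts and turns the commanded pose from where the row before left it, along the tool's axes as they then stand; what a row does not reach is not made up. A row lasts 1/8 s, in which the tool goes at most 62.5 mm and 10.7 degrees, less where a joint would pass 70% of its speed; a pose out of reach is approached as far as the arm can. A call with a number of a shift or a turn outside -1 to 1 is refused whole. A call with a gripper value outside its range is refused whole. The fingers move at their own pace and stop on an object; FORCE is the grip in N (left out, the last holds). Time passes only in rows, so rows that do not move let the fingers close, or fill a call up. It gives the time, the measured TCP pose, the force, the opening and the grip force at its end, in the units of the state.
- get_state(): the state, without advancing time (a new reading comes with each control period).
- get_image(name): name is "scene" or "top" or "wrist"; returns a dict with "frame" (420x560x3 uint8, blue, green, red), "fx", "fy", "cx", "cy" (pixels), "dist" ([k1, k2, p1, p2, k3] as OpenCV has them; the pictures are not rectified), "extrinsics" (4x4, takes a point from camera to world coordinates). Camera axes: x right, y down, z forward; pixel columns grow to the right and rows downward; lengths in m; the calibration is good to about 2 mm. A picture is of the moment at which its call begins. There is no depth.
- sign_off(): hands the job in; it is judged then, once.
Trained networks look in the newest picture that a camera, given by its name, has taken for a name from the list of things; names that differ only in an ending like _2 or _b are one class to them, and where a whole thing is asked for, a point or a joint stands for the part that bears it (a point fixed in the world has none). Each returns a list of dicts, best first, with "confidence" (0 to 1); they miss things now and then, are a little off and sometimes report something else, mostly with a low value. They report only what shows in the picture. A call takes as long as a camera call.
- search_frame(target, camera): "position" ([row, column] in pixels, amid what is visible of it).
- outline_of(target, camera): "pixels" (420x560 bool, what is visible of it) and "position" ([row, column] in pixels, amid what is visible of it).
The state is a dict: "t": time; "joint_positions": joint angles; "joint_vel": joint speeds; "effort": joint torques, N m; "position": TCP position; "tcp_rot": TCP orientation; "ft_force": force on the tool from outside, world axes, zero at the start; "moment": the same for the moment, N m; "finger_gap": finger opening in m; "grip_force": force on a finger pad.
Only numpy, scipy, OpenCV 4.12 (cv2) and the standard library are available. Lean on these libraries where they do the work, as an engineer would, in place of code of your own. Each camera call takes 0.05 s, during which the arm holds its last target. There are 200 camera calls.

## Working session

There is one attempt and no reset: what is moved stays moved. The work goes in short steps, Python scripts to look and compute and a shell command to move; the robot and the scene stay as the last step left them, time stands still between calls to the robot, and variables do not carry over. Pictures are saved under pics/ and viewed, at most 10 in all, crops included, and the job is handed in when it is done.

```bash
mkdir -p pics; ls
cat > h.py <<'E'
import numpy as np, cv2
from cell import *
def ray(im,rc):
    K=np.array([[im['fx'],0,im['cx']],[0,im['fy'],im['cy']],[0,0,1.]])
    u=cv2.undistortPoints(np.array([[[rc[1],rc[0]]]],float),K,np.array(im['dist'],float))[0,0]
    E=np.array(im['extrinsics']); return E[:3,3],E[:3,:3]@np.array([u[0],u[1],1.])
def atz(im,rc,z):
    o,d=ray(im,rc); return o+d*(z-o[2])/d[2]
def tri(*rs):
    A=np.zeros((3,3));b=np.zeros(3)
    for o,d in rs:
        d=d/np.linalg.norm(d);P=np.eye(3)-np.outer(d,d);A+=P;b+=P@o
    p=np.linalg.solve(A,b); return p
def proj(im,p):
    K=np.array([[im['fx'],0,im['cx']],[0,im['fy'],im['cy']],[0,0,1.]])
    E=np.linalg.inv(np.array(im['extrinsics']))
    r,_=cv2.Rodrigues(E[:3,:3]); q,_=cv2.projectPoints(np.array(p,float).reshape(-1,3),r,E[:3,3],K,np.array(im['dist'],float)); return q[:,0,::-1]
E
python3 - <<'E'
from h import *
s=get_state();print(s['t'],s['position'],s['tcp_rot'],s['ft_force'])
a=get_image('scene');b=get_image('top')
cv2.imwrite('pics/scene.png',a['frame']);cv2.imwrite('pics/top.png',b['frame'])
for n in ['dispenser','dose_dial','dose_dial_grip','step_lever','lever_post','salt_jar','black_cap_bottle','petri_dish','stopper','tape']:
    r=[search_frame(n,c)[:2] for c in('scene','top')]
    print(n,[[(np.round(k['position']),round(k['confidence'],2)) for k in q] for q in r])
    if r[0] and r[1]:
        print(tri(ray(a,r[0][0]['position']),ray(b,r[1][0]['position'])).round(3))
E
```

```text
pics
0.0 [ 0.27819166 -0.55875791  0.22994381] [[ 8.95271257e-01  4.45520682e-01 -8.35611409e-04]
 [ 4.45521389e-01 -8.95268423e-01  2.26772071e-03]
 [ 2.62219967e-04 -2.40250792e-03 -9.99997080e-01]] [ 0.04591189 -0.75236059 -0.86462354]
dispenser [[(array([226., 251.]), 0.6)], []]
dose_dial [[(array([233., 241.]), 0.56)], [(array([195., 235.]), 0.68)]]
[0.557 0.104 0.042]
dose_dial_grip [[(array([231., 238.]), 0.69)], [(array([198., 233.]), 0.5)]]
[0.549 0.114 0.058]
step_lever [[(array([210., 282.]), 0.84)], [(array([187., 284.]), 0.87), (array([213., 400.]), 0.5)]]
[ 0.574 -0.048  0.059]
lever_post [[(array([209., 280.]), 0.68)], [(array([185., 285.]), 0.71)]]
[ 0.582 -0.048  0.06 ]
salt_jar [[(array([199., 385.]), 0.58)], [(array([214., 399.]), 0.75)]]
[ 0.488 -0.403  0.025]
black_cap_bottle [[(array([278., 151.]), 0.75), (array([200., 390.]), 0.53)], [(array([219., 144.]), 0.86)]]
[0.49  0.388 0.054]
petri_dish [[], [(array([160., 386.]), 0.75)]]
stopper [[], [(array([259., 203.]), 0.48)]]
tape [[(array([220., 400.]), 0.48)], [(array([265., 400.]), 0.85)]]
[ 0.354 -0.377  0.03 ]
```

View pics/top.png

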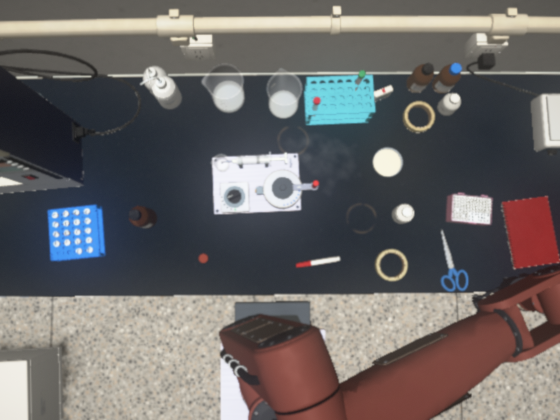

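View pics/scene.png

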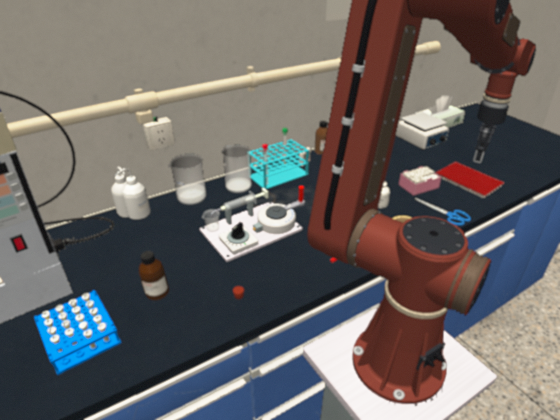

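The top view shows the dispenser with dial at about (197,234) and red post at (184,316), lever at rest. The scene view shows the post at about (191,301) and the dial at (232,238).

Run:
```python
from h import *
a=get_image('scene');b=get_image('top');w=get_image('wrist')
print(atz(b,(184,316),.094),tri(ray(a,(191,301)),ray(b,(184,316))))
print(atz(b,(197,234),.069),tri(ray(a,(232,238)),ray(b,(197,234))))
for c in[(156,211),(152,298),(210,301),(214,213)]: print(atz(b,c,.012).round(3))
s=get_state();T=np.eye(4);T[:3,:3]=s['tcp_rot'];T[:3,3]=s['position']
C=np.linalg.inv(T)@np.array(w['extrinsics']);print(C.round(3),w['fx'])
R=np.array(s['tcp_rot']);d=np.array([.50,.04,.38])-s['position'];print(R.T@d/.05)
```

```text
[ 0.58119071 -0.13464254  0.094     ] [ 0.58210486 -0.13278796  0.0958003 ]
[0.5486917  0.10823242 0.069     ] [0.55207885 0.11096207 0.05082764]
[0.688 0.185 0.012]
[ 0.697 -0.089  0.012]
[ 0.514 -0.095  0.012]
[0.504 0.178 0.012]
[[ 0.    -0.955 -0.295  0.076]
 [ 1.     0.    -0.001 -0.001]
 [ 0.001 -0.295  0.955 -0.142]
 [ 0.     0.     0.     1.   ]] 363.94047657036754
[ 9.30836998 -8.76091025 -2.97378088]
```

```bash
python3 -m jog '[{"jaw":0,"linear":[0.88,-0.83,-0.29],"twist":[0,0,0]},{"jaw":0,"linear":[0.88,-0.83,-0.29],"twist":[0,0,0]},{"jaw":0,"linear":[0.88,-0.83,-0.29],"twist":[0,0,0]},{"jaw":0,"linear":[0.88,-0.83,-0.29],"twist":[0,0,0]},{"jaw":0,"linear":[0.88,-0.83,-0.29],"twist":[0,0,0]},{"jaw":0,"linear":[0.88,-0.83,-0.29],"twist":[0,0,0]},{"jaw":0,"linear":[0.88,-0.83,-0.29],"twist":[0,0,0]},{"jaw":0,"linear":[0.88,-0.83,-0.29],"twist":[0,0,0]},{"jaw":0,"linear":[0.88,-0.83,-0.29],"twist":[0,0,0]},{"jaw":0,"linear":[0.88,-0.83,-0.29],"twist":[0,0,0]}]'
python3 - <<'E'
from h import *
w=get_image('wrist');cv2.imwrite('pics/w1.png',w['frame'])
s=get_state();print(s['t'],s['position'],s['joint_positions'])
for n in ['dose_dial','dose_dial_grip','step_lever','lever_post']:
    for k in search_frame(n,'wrist')[:2]: print(n,np.round(k['position']),round(k['confidence'],2))
print(proj(w,[[.5487,.108,.069],[.581,-.134,.094]]))
np.save('w1.npy',w,allow_pickle=True)
E
```

```text
t: 2.5
position: [0.4879, 0.01, 0.3772]
tcp_rot: [[0.895, 0.446, 0.001], [0.446, -0.895, -0.0], [0.001, 0.001, -1.0]]
ft_force: [0.6, -0.5, -0.1]
finger_gap: 0.0855
grip_force: 0.0
2.55 [0.49021013 0.01701909 0.37940411] [-6.50146617 -9.44715029 99.18486361  0.45450781 89.93187721 56.63475435]
dose_dial [ 66. 234.] 0.6
dose_dial_grip [ 66. 235.] 0.82
step_lever [116. 360.] 0.68
lever_post [113. 361.] 0.81
[[ 75.38519004 235.73131881]
 [146.42080777 434.43062839]]
```

View pics/w1.png

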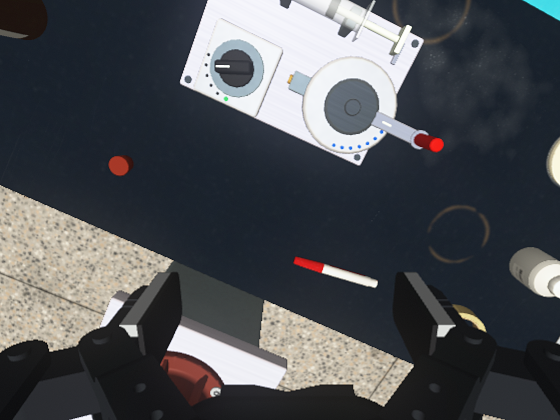

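The wrist view shows the dial at about (67,235) with its white line toward image left, the green dot at (99,226), and the red post's top at (145,436).

Run:
```python
from h import *
w=np.load('w1.npy',allow_pickle=True).item()
f=w['frame']; c=cv2.resize(f[30:105,190:290],None,fx=6,fy=6,interpolation=cv2.INTER_CUBIC)
cv2.imwrite('pics/c1.png',c)
hsv=cv2.cvtColor(f,cv2.COLOR_BGR2HSV)
m=(((hsv[...,0]<8)|(hsv[...,0]>172))&(hsv[...,1]>150)&(hsv[...,2]>90));m[:100]=0;m[170:]=0;m[:,:400]=0;m[:,460:]=0
r,cc=np.where(m);print(r.min(),r.max(),cc.min(),cc.max(),r.mean(),cc.mean(), atz(w,(145,436),.115),atz(w,(r.mean(),cc.mean()),.094))
print('dial',atz(w,(67,235),.069),atz(w,(67,217),.076),atz(w,(67,253),.076),atz(w,(99,226),.032))
```

```text
134 151 415 443 142.29745042492917 429.39376770538246 [ 0.58180272 -0.12587456  0.115     ] [ 0.58240141 -0.12615402  0.094     ]
dial [0.55665906 0.11248463 0.069     ] [0.54749539 0.12977525 0.076     ] [0.56577191 0.09307987 0.076     ] [0.51657533 0.1127476  0.032     ]
```

View pics/c1.png

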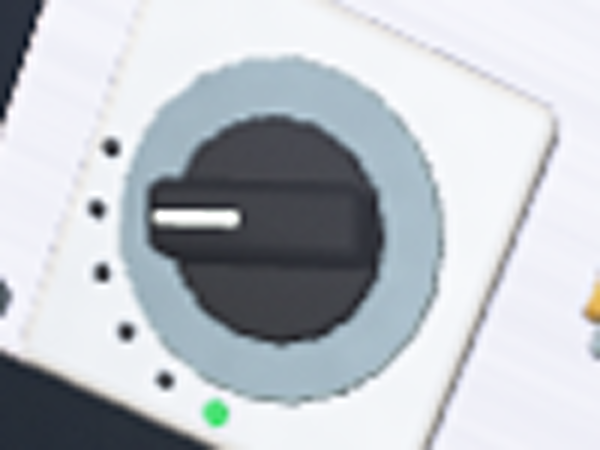

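```bash
python3 -m jog '[{"jaw":0,"linear":[0.41,-0.22,0.88],"twist":[0,0,0]},{"jaw":0,"linear":[0.41,-0.22,0.88],"twist":[0,0,0]},{"jaw":0,"linear":[0.41,-0.22,0.88],"twist":[0,0,0]},{"jaw":0,"linear":[0.41,-0.22,0.88],"twist":[0,0,0]},{"jaw":0,"linear":[0.41,-0.22,0.88],"twist":[0,0,0]},{"jaw":0,"linear":[0,0,0],"twist":[0,0,-1]},{"jaw":0,"linear":[0,0,0],"twist":[0,0,-1]},{"jaw":0,"linear":[0,0,0],"twist":[0,0,-1]},{"jaw":0,"linear":[0,0,0],"twist":[0,0,-1]},{"jaw":0,"linear":[0,0,0],"twist":[0,0,-1]}]' && python3 -m jog '[{"jaw":0,"linear":[0,0,0],"twist":[0,0,-1]},{"jaw":0,"linear":[0,0,0],"twist":[0,0,-1]},{"jaw":0,"linear":[0,0,0],"twist":[0,0,-1]},{"jaw":0,"linear":[0,0,0],"twist":[0,0,-1]},{"jaw":0,"linear":[0,0,0],"twist":[0,0,-1]},{"jaw":0,"linear":[0,0,0],"twist":[0,0,-1]},{"jaw":0,"linear":[0,0,0],"twist":[0,0,-1]},{"jaw":0,"linear":[0,0,0],"twist":[0,0,-1]},{"jaw":0,"linear":[0,0,0],"twist":[0,0,-1]},{"jaw":0,"linear":[0,0,0],"twist":[0,0,-1]}]'
python3 - <<'E'
from h import *
w=get_image('wrist');cv2.imwrite('pics/w2.png',w['frame'])
s=get_state();print(s['t'],s['position'],s['joint_positions'],w['extrinsics'])
r=outline_of('dose_dial','wrist')
print([(k['position'],k['confidence']) for k in r])
np.save('w2.npy',w,allow_pickle=True)
E
```

```text
t: 4.0
position: [0.5543, 0.1004, 0.1556]
tcp_rot: [[0.624, 0.782, -0.001], [0.782, -0.624, -0.001], [-0.001, -0.001, -1.0]]
ft_force: [0.7, 0.1, 0.0]
finger_gap: 0.0855
grip_force: 0.0
t: 5.25
position: [0.5543, 0.1004, 0.1557]
tcp_rot: [[-0.198, 0.98, -0.001], [0.98, 0.198, -0.001], [-0.0, -0.001, -1.0]]
ft_force: [0.2, 0.6, 0.1]
finger_gap: 0.0855
grip_force: 0.0
5.3 [0.55428942 0.10045928 0.1556799 ] [ 3.15020879e+00  9.45312478e+00  1.04501916e+02 -3.14517026e-02
  6.61216308e+01 -8.36786395e+00] [[ 0.98015834  0.19007348  0.05622909  0.53959184]
 [ 0.19820393 -0.9366875  -0.28867236  0.17516424]
 [-0.00219988  0.29408945 -0.95577537  0.29772534]
 [ 0.          0.          0.          1.        ]]
[([187.2, 292.8], 0.57)]
```

View pics/w2.png

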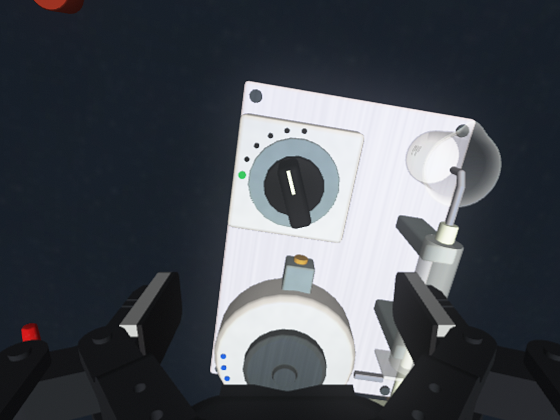

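Wrist view 2 shows the dial from close up: white line from (171,288) to (194,294), bar end near (226,302), green dot at (175,242). The beaker is at (158,432), well clear of the bar.

```bash
python3 - <<'E'
from h import *
w=np.load('w2.npy',allow_pickle=True).item();w1=np.load('w1.npy',allow_pickle=True).item()
f=w['frame']; m=f[...].min(2)[160:205,280:305]>170
r,c=np.where(m);p=np.c_[r,c]+[160,280]; n,l,st,ce=cv2.connectedComponentsWithStats(m.astype(np.uint8));print(st,ce)
i=1+np.argmax(st[1:,4]);q=np.argwhere(l==i)+[160,280]
mu=q.mean(0);u=np.linalg.svd(q-mu)[2][0] if 0 else np.linalg.eigh(np.cov((q-mu).T))[1][:,1]
A=atz(w,mu-u*8,.0762);B=atz(w,mu+u*8,.0762);d=B-A;print(mu,u,A,B,np.degrees(np.arctan2(d[1],d[0])))
o=tri(ray(w1,(66,190+33)),ray(w,mu)) # white line mid ( w1 crop x 155..238 -> col 222.7)
print('line mid',o,atz(w,mu,.0762),atz(w1,(66.1,222.7),.0762))
print('bar end far',atz(w,(220,300),.076))
E
python3 -c "
from h import *
w=np.load('w2.npy',allow_pickle=True).item();cv2.imwrite('pics/c2.png',cv2.resize(w['frame'][130:240,230:350],None,fx=5,fy=5,interpolation=cv2.INTER_CUBIC))"
```

```text
[[   0    0   25   45 1039]
 [   7   11    8   24   86]] [[12.12030799 21.97690087]
 [10.54651163 22.27906977]]
[182.27906977 290.54651163] [-0.97180014 -0.23580602] [0.55371028 0.12034454 0.0762    ] [0.54940883 0.1296023  0.0762    ] 114.9210862068872
line mid [0.5515854  0.12447239 0.07391069] [0.55154573 0.12500318 0.0762    ] [0.55127014 0.12431146 0.0762    ]
bar end far [0.56252636 0.10179467 0.076     ]
```

View pics/c2.png

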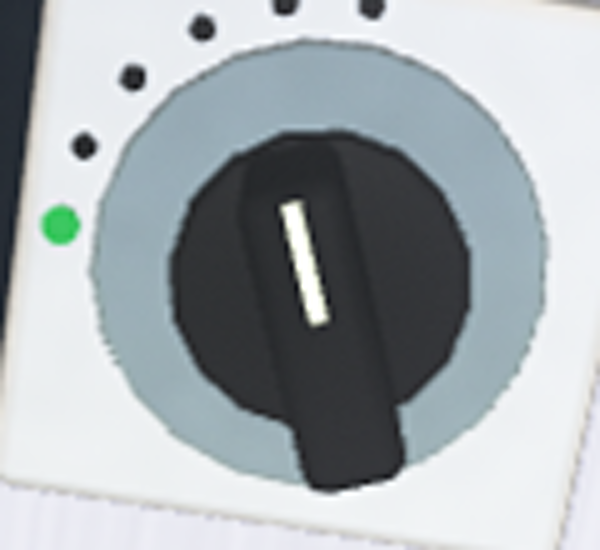

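```bash
python3 -m jog '[{"jaw":120,"linear":[0.25,0.1,0],"twist":[0,0,0]},{"jaw":120,"linear":[0,0,0],"twist":[0,0,-1]},{"jaw":120,"linear":[0,0,0],"twist":[0,0,-1]},{"jaw":120,"linear":[0,0,0.2],"twist":[0,0,-0.8]},{"jaw":120,"linear":[0,0,0.5],"twist":[0,0,0]},{"jaw":120,"linear":[0,0,0.5],"twist":[0,0,0]},{"jaw":120,"linear":[0,0,0.5],"twist":[0,0,0]},{"jaw":120,"linear":[0,0,0.35],"twist":[0,0,0]},{"jaw":120,"linear":[0,0,0],"twist":[0,0,0]},{"jaw":120,"linear":[0,0,0],"twist":[0,0,0]}]' 40
python3 - <<'E'
from h import *
s=get_state();print(s['t'],s['position'],s['moment'])
w=get_image('wrist');cv2.imwrite('pics/w3.png',w['frame'])
E
```

```text
t: 6.6
position: [0.558, 0.1164, 0.0546]
tcp_rot: [[-0.43, 0.903, 0.002], [0.903, 0.43, 0.0], [-0.0, 0.001, -1.0]]
ft_force: [0.3, -0.4, -0.3]
finger_gap: 0.0451
grip_force: 0.0
6.6 [0.55804508 0.11635288 0.05464349] [0.02204543 0.0277113  0.05519371]
```

View pics/w3.png

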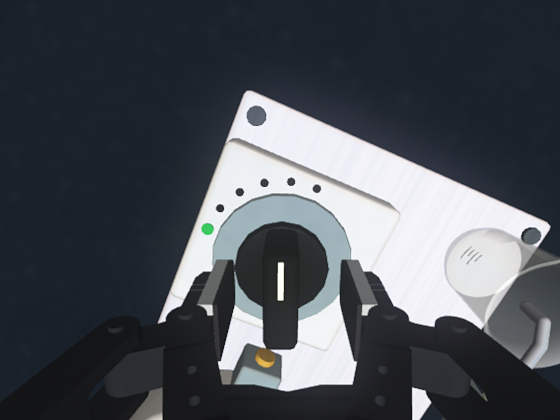

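The bar stands upright between the pads: line at (282,281), pads at columns 222 and 353. I'll close and turn.

```bash
python3 -m jog '[{"jaw":120,"linear":[-0.03,-0.03,0],"twist":[0,0,0]},{"jaw":255,"linear":[0,0,0],"twist":[0,0,0]},{"jaw":255,"linear":[0,0,0],"twist":[0,0,0]},{"jaw":255,"linear":[0,0,0],"twist":[0,0,0]},{"jaw":255,"linear":[0,0,0],"twist":[0,0,0]},{"jaw":255,"linear":[0,0,0],"twist":[0,0,-1]},{"jaw":255,"linear":[0,0,0],"twist":[0,0,-1]},{"jaw":255,"linear":[0,0,0],"twist":[0,0,-1]},{"jaw":255,"linear":[0,0,0],"twist":[0,0,-1]},{"jaw":255,"linear":[0,0,0],"twist":[0,0,-1]}]' 40
python3 -c "
from cell import *
s=get_state();print(s['position'],s['moment'],s['joint_positions'])"
```

```text
t: 7.9
position: [0.5563, 0.1139, 0.0544]
tcp_rot: [[-0.773, 0.634, -0.001], [0.634, 0.773, -0.0], [0.0, -0.001, -1.0]]
ft_force: [-3.4, -2.1, 5.9]
finger_gap: 0.0132
grip_force: 40.3
[0.55634459 0.11394966 0.05443725] [-0.21580113  0.39293959 -0.05845497] [ 4.50851074e+00  1.79544570e+01  1.06726973e+02 -3.10172252e-02
  5.53561056e+01 -4.60923587e+01]
```

```bash
python3 -m jog '[{"jaw":255,"linear":[0,0,0],"twist":[0,0,-1]},{"jaw":255,"linear":[0,0,0],"twist":[0,0,-1]},{"jaw":255,"linear":[0,0,0],"twist":[0,0,-1]},{"jaw":255,"linear":[0,0,0],"twist":[0,0,-1]},{"jaw":255,"linear":[0,0,0],"twist":[0,0,-1]},{"jaw":255,"linear":[0,0,0],"twist":[0,0,-1]},{"jaw":255,"linear":[0,0,0],"twist":[0,0,-1]},{"jaw":255,"linear":[0,0,0],"twist":[0,0,-0.7]},{"jaw":255,"linear":[0,0,0],"twist":[0,0,0]},{"jaw":255,"linear":[0,0,0],"twist":[0,0,0]}]'
python3 -c "
from h import *
s=get_state();print(s['position'],s['moment'],s['joint_positions'])
w=get_image('wrist');cv2.imwrite('pics/w4.png',w['frame'])"
```

```text
t: 9.15
position: [0.5563, 0.1139, 0.0544]
tcp_rot: [[-1.0, 0.018, -0.001], [0.018, 1.0, -0.001], [0.001, -0.001, -1.0]]
ft_force: [-3.2, -1.8, 6.1]
finger_gap: 0.0129
grip_force: 40.2
[0.55625574 0.11388361 0.05440404] [-0.26825258  0.52168603  0.05634504] [ 4.50672777e+00  1.79551176e+01  1.06730595e+02 -4.04636585e-02
  5.53656423e+01 -8.44450194e+01]
```

Bar is at −1°. I'll turn 4° more in small steps and watch the moment about z (+0.06 so far) for the stop.

```bash
python3 -m jog '[{"jaw":255,"linear":[0,0,0],"twist":[0,0,-0.2]},{"jaw":255,"linear":[0,0,0],"twist":[0,0,-0.2]},{"jaw":255,"linear":[0,0,0],"twist":[0,0,-0.2]},{"jaw":255,"linear":[0,0,0],"twist":[0,0,-0.2]},{"jaw":255,"linear":[0,0,0],"twist":[0,0,0]},{"jaw":255,"linear":[0,0,0],"twist":[0,0,0]},{"jaw":255,"linear":[0,0,0],"twist":[0,0,0]},{"jaw":255,"linear":[0,0,0],"twist":[0,0,0]},{"jaw":255,"linear":[0,0,0],"twist":[0,0,0]},{"jaw":255,"linear":[0,0,0],"twist":[0,0,0]}]'
python3 -c "
from h import *
s=get_state();print(s['position'],s['moment'],s['joint_positions'])
w=get_image('wrist');cv2.imwrite('pics/w5.png',w['frame'])"
```

```text
t: 10.45
position: [0.5563, 0.1139, 0.0544]
tcp_rot: [[-0.999, -0.05, -0.001], [-0.05, 0.999, -0.0], [0.001, -0.0, -1.0]]
ft_force: [-3.5, -2.8, 5.9]
finger_gap: 0.013
grip_force: 40.6
[0.55625424 0.11390059 0.05440422] [-0.25359306  0.457897   -0.30652454] [ 4.49634737e+00  1.79545653e+01  1.06731300e+02 -1.32193066e-02
  5.53669267e+01 -8.83794054e+01]
```

View pics/w5.png

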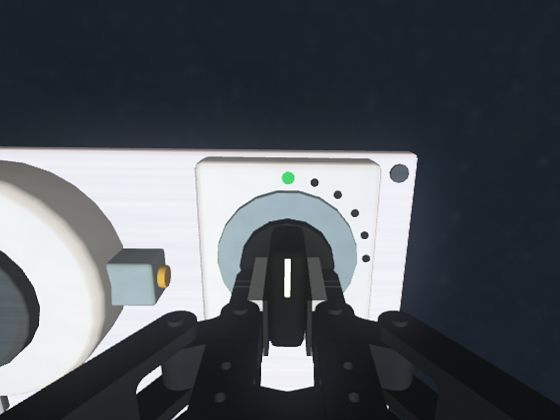

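The white line is at (278,288), on the green dot at (178,288), and the moment about z jumped to −0.31 N m, so the dial is at its stop. Next I release, rise and go over the post.

```bash
python3 -m jog '[{"jaw":120,"linear":[0,0,0],"twist":[0,0,0]},{"jaw":120,"linear":[0,0,0],"twist":[0,0,0]},{"jaw":120,"linear":[0,0,0],"twist":[0,0,0]},{"jaw":120,"linear":[0,0,-0.5],"twist":[0,0,0]},{"jaw":120,"linear":[0,0,-0.9],"twist":[0,0,0]},{"jaw":120,"linear":[0,0,-0.9],"twist":[0,0,0]},{"jaw":120,"linear":[-0.05,-0.9,0],"twist":[0,0,0]},{"jaw":120,"linear":[-0.05,-1,0],"twist":[0,0,0]},{"jaw":120,"linear":[-0.05,-1,0],"twist":[0,0,0]},{"jaw":120,"linear":[-0.05,-1,0],"twist":[0,0,0]}]' && python3 -m jog '[{"jaw":120,"linear":[-0.08,-0.96,0],"twist":[0,0,0]},{"jaw":120,"linear":[0,0,0],"twist":[0,0,1]},{"jaw":120,"linear":[0,0,0],"twist":[0,0,1]},{"jaw":120,"linear":[0,0,0],"twist":[0,0,1]},{"jaw":120,"linear":[0,0,0],"twist":[0,0,1]},{"jaw":120,"linear":[0,0,0],"twist":[0,0,1]},{"jaw":120,"linear":[0,0,0],"twist":[0,0,1]},{"jaw":120,"linear":[0,0,0],"twist":[0,0,1]},{"jaw":120,"linear":[0,0,0],"twist":[0,0,1]},{"jaw":120,"linear":[0,0,0],"twist":[0,0,1]}]' && python3 -m jog '[{"jaw":120,"linear":[0,0,0],"twist":[0,0,1]},{"jaw":120,"linear":[0,0,0],"twist":[0,0,1]},{"jaw":120,"linear":[0,0,0],"twist":[0,0,1]},{"jaw":120,"linear":[0,0,0],"twist":[0,0,1]},{"jaw":120,"linear":[0,0,0],"twist":[0,0,1]},{"jaw":120,"linear":[0,0,0],"twist":[0,0,1]},{"jaw":120,"linear":[0,0,0],"twist":[0,0,1]},{"jaw":120,"linear":[0,0,0],"twist":[0,0,1]},{"jaw":120,"linear":[0,0,0],"twist":[0,0,1]},{"jaw":120,"linear":[0,0,0],"twist":[0,0,1]}]'
python3 - <<'E'
from h import *
s=get_state();print(s['t'],s['position'],s['joint_positions'],s['ft_force'])
w=get_image('wrist');cv2.imwrite('pics/w6.png',w['frame']);np.save('w6.npy',w,allow_pickle=True)
f=w['frame'];hsv=cv2.cvtColor(f,cv2.COLOR_BGR2HSV)
m=(((hsv[...,0]<8)|(hsv[...,0]>172))&(hsv[...,1]>150)&(hsv[...,2]>80)).astype(np.uint8)
n,l,st,ce=cv2.connectedComponentsWithStats(m)
for i in range(1,n):
    if st[i,4]>100: print(st[i],ce[i])
E
```

```text
t: 11.75
position: [0.5767, -0.0814, 0.1688]
tcp_rot: [[-0.999, -0.052, 0.001], [-0.052, 0.999, 0.0], [-0.001, 0.0, -1.0]]
ft_force: [0.3, -0.5, 0.5]
finger_gap: 0.0454
grip_force: 0.0
t: 13.0
position: [0.583, -0.1276, 0.1685]
tcp_rot: [[-0.741, 0.672, -0.0], [0.672, 0.741, 0.0], [0.0, 0.0, -1.0]]
ft_force: [-0.2, 0.5, -0.5]
finger_gap: 0.0455
grip_force: 0.0
t: 14.25
position: [0.583, -0.1276, 0.1685]
tcp_rot: [[0.038, 0.999, -0.0], [0.999, -0.038, 0.0], [0.0, -0.0, -1.0]]
ft_force: [0.7, -0.1, 0.4]
finger_gap: 0.045
grip_force: 0.0
14.25 [ 0.58296267 -0.1276315   0.16850706] [-1.90881583e+01  1.24832726e+01  9.94357007e+01  5.69577408e-03
  6.80922352e+01 -1.68907300e+01] [ 0.74112342 -0.05111364  0.42230158]
[  0 133  26  58 776] [  8.62886598 168.10051546]
[ 273  196   28   49 1047] [286.5243553 221.3591213]
```

View pics/w6.png

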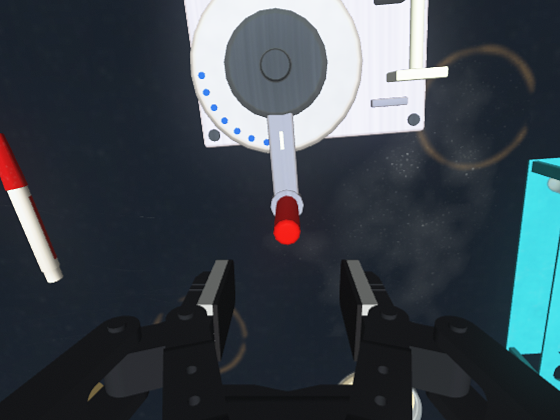

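The post's top is at (232,287), its base ring at about (203,287), and the hub centre at (65,276). The fingers hover well aligned, with the post centred between them.

Run:
```python
from h import *
w=np.load('w6.npy',allow_pickle=True).item();w1=np.load('w1.npy',allow_pickle=True).item()
print(tri(ray(w,(232,287)),ray(w1,(145,436))),atz(w,(232,287),.115))
for z in(.06,.07):print(atz(w,(65,276),z),atz(w1,(106,352),z))
print(tri(ray(w,(65,276)),ray(w1,(106,352))))
th=np.radians(2.6);c,s=np.cos(th),np.sin(th);D=np.array([.5563,.1139])
R=np.array([[c,-s],[s,c]])
P=D+R@[17,-243]/np.array(1000);A=D+R@[17,-148]/np.array(1000);print('pred',P,A)
```

```text
[ 0.58263868 -0.13086792  0.10292875] [ 0.58286507 -0.12617027  0.115     ]
[ 0.57932525 -0.03232167  0.06      ] [ 0.579585   -0.03157624  0.06      ]
[ 0.57958728 -0.03308862  0.07      ] [ 0.5790507  -0.02991979  0.07      ]
[ 0.5794886  -0.03205832  0.05754177]
pred [ 0.58430571 -0.12807868] [ 0.57999622 -0.03317647]
```

```bash
python3 -m jog '[{"jaw":120,"linear":[0,0,0.37],"twist":[0,0,1]},{"jaw":120,"linear":[0,0,0.5],"twist":[0,0,1]},{"jaw":120,"linear":[0,0,0.5],"twist":[0,0,1]},{"jaw":120,"linear":[0,0,0.5],"twist":[0,0,1]},{"jaw":120,"linear":[0,0,0],"twist":[0,0,0]},{"jaw":255,"linear":[0,0,0],"twist":[0,0,0]},{"jaw":255,"linear":[0,0,0],"twist":[0,0,0]},{"jaw":255,"linear":[0,0,0],"twist":[0,0,0]},{"jaw":255,"linear":[0,0,0],"twist":[0,0,0]},{"jaw":255,"linear":[0,0,0],"twist":[0,0,0]}]' 60
python3 - <<'E'
from h import *
s=get_state();print(s['t'],s['position'],s['joint_positions'],s['ft_force'])
R=np.array(s['tcp_rot']);A=np.array([.5793,-.0325]);p0=np.array(s['position'][:2]);v=p0-A;print(np.linalg.norm(v),np.degrees(np.arctan2(*v[::-1])))
v=v/np.linalg.norm(v)*.095
prev=v
for k in range(0,21):
    a=-.044*k;q=np.array([[np.cos(a),-np.sin(a)],[np.sin(a),np.cos(a)]])@v
    print(k,round(-a,3),(A+q).round(4),(R[:2,:2].T@(q-prev)/.05).round(3));prev=q
E
```

```text
t: 15.55
position: [0.5831, -0.1278, 0.0768]
tcp_rot: [[0.375, 0.927, 0.0], [0.927, -0.375, -0.0], [0.0, 0.0, -1.0]]
ft_force: [-5.2, 1.0, 5.9]
finger_gap: 0.0147
grip_force: 58.7
15.55 [ 0.58313643 -0.12776963  0.07681121] [-1.90926816e+01  1.90699097e+01  1.02287654e+02  2.60404508e-04
  5.86297480e+01  2.92327615e+00] [-5.21676638  1.00987427  5.92481727]
0.09534684144674946 -87.69399279616529
0 0.0 [ 0.5831 -0.1274] [0. 0.]
1 0.044 [ 0.5789 -0.1275] [-0.033 -0.077]
2 0.088 [ 0.5748 -0.1274] [-0.029 -0.078]
3 0.132 [ 0.5706 -0.1271] [-0.026 -0.079]
4 0.176 [ 0.5664 -0.1266] [-0.022 -0.081]
5 0.22 [ 0.5623 -0.126 ] [-0.019 -0.081]
6 0.264 [ 0.5582 -0.1251] [-0.015 -0.082]
7 0.308 [ 0.5542 -0.1241] [-0.012 -0.083]
8 0.352 [ 0.5502 -0.1229] [-0.008 -0.083]
9 0.396 [ 0.5462 -0.1216] [-0.004 -0.083]
10 0.44 [ 0.5423 -0.12  ] [-0.001 -0.084]
11 0.484 [ 0.5385 -0.1183] [ 0.003 -0.084]
12 0.528 [ 0.5348 -0.1164] [ 0.007 -0.083]
13 0.572 [ 0.5311 -0.1144] [ 0.01  -0.083]
14 0.616 [ 0.5276 -0.1122] [ 0.014 -0.082]
15 0.66 [ 0.5241 -0.1098] [ 0.018 -0.082]
16 0.704 [ 0.5208 -0.1073] [ 0.021 -0.081]
17 0.748 [ 0.5175 -0.1047] [ 0.025 -0.08 ]
18 0.792 [ 0.5144 -0.1019] [ 0.028 -0.079]
19 0.836 [ 0.5114 -0.099 ] [ 0.032 -0.077]
20 0.88 [ 0.5086 -0.0959] [ 0.035 -0.076]
```

```bash
cat > lv.py <<'E'
from h import *
s=get_state();R=np.array(s['tcp_rot']);A=np.array([.5793,-.0325]);p=np.array(s['position'][:2]);v=p-A
F=np.array(s['ft_force']);u=v/np.linalg.norm(v);t=np.array([u[1],-u[0]])
print(s['t'],'r',np.linalg.norm(v),'lever',np.radians(-87.69)-np.arctan2(v[1],v[0]),'Ft',F[:2]@t,'Fr',F[:2]@u,F,s['joint_positions'])
E
python3 -m jog '[{"jaw":255,"linear":[-0.033,-0.077,0],"twist":[0,0,0]},{"jaw":255,"linear":[-0.029,-0.078,0],"twist":[0,0,0]},{"jaw":255,"linear":[-0.026,-0.079,0],"twist":[0,0,0]},{"jaw":255,"linear":[-0.022,-0.081,0],"twist":[0,0,0]},{"jaw":255,"linear":[-0.019,-0.081,0],"twist":[0,0,0]},{"jaw":255,"linear":[0,0,0],"twist":[0,0,0]},{"jaw":255,"linear":[0,0,0],"twist":[0,0,0]},{"jaw":255,"linear":[0,0,0],"twist":[0,0,0]},{"jaw":255,"linear":[0,0,0],"twist":[0,0,0]},{"jaw":255,"linear":[0,0,0],"twist":[0,0,0]}]'; python3 lv.py
```

```text
t: 16.8
position: [0.5651, -0.1272, 0.077]
tcp_rot: [[0.376, 0.926, 0.007], [0.926, -0.376, -0.002], [0.001, 0.007, -1.0]]
ft_force: [5.4, -0.7, 0.7]
finger_gap: 0.0147
grip_force: 62.0
16.8 r 0.09572550130655182 lever 0.18909397326343425 Ft -5.4425601030656985 Fr -0.07068189204480535 [ 5.39291388 -0.73684211  0.67393077] [-1.96460623e+01  1.69448957e+01  1.05068396e+02  5.12584310e-02
  5.75792219e+01  2.44184960e+00]
```

```bash
python3 -m jog '[{"jaw":255,"linear":[-0.015,-0.082,0],"twist":[0,0,0]},{"jaw":255,"linear":[-0.012,-0.083,0],"twist":[0,0,0]},{"jaw":255,"linear":[-0.008,-0.083,0],"twist":[0,0,0]},{"jaw":255,"linear":[-0.004,-0.083,0],"twist":[0,0,0]},{"jaw":255,"linear":[-0.001,-0.084,0],"twist":[0,0,0]},{"jaw":255,"linear":[0.003,-0.084,0],"twist":[0,0,0]},{"jaw":255,"linear":[0.007,-0.083,0],"twist":[0,0,0]},{"jaw":255,"linear":[0.010,-0.083,0],"twist":[0,0,0]},{"jaw":255,"linear":[0.014,-0.082,0],"twist":[0,0,0]},{"jaw":255,"linear":[0.018,-0.082,0],"twist":[0,0,0]}]'; python3 lv.py
```

```text
t: 18.05
position: [0.5269, -0.1137, 0.0771]
tcp_rot: [[0.376, 0.927, 0.007], [0.927, -0.376, -0.007], [-0.003, 0.009, -1.0]]
ft_force: [5.7, -9.3, -0.4]
finger_gap: 0.0146
grip_force: 62.0
18.05 r 0.0966031789705063 lever 0.613553774345444 Ft -9.817814647147245 Fr 4.69034570292857 [ 5.70460801 -9.26532648 -0.36086405] [-19.51010642  12.5340845  110.62723665  -0.26277964  56.33213864
   2.70025423]
```

```bash
python3 -m jog '[{"jaw":255,"linear":[0.021,-0.081,0],"twist":[0,0,0]},{"jaw":255,"linear":[0.025,-0.08,0],"twist":[0,0,0]},{"jaw":255,"linear":[0.028,-0.079,0],"twist":[0,0,0]},{"jaw":255,"linear":[0.032,-0.077,0],"twist":[0,0,0]},{"jaw":255,"linear":[0.035,-0.076,0],"twist":[0,0,0]},{"jaw":255,"linear":[0,0,0],"twist":[0,0,0]},{"jaw":255,"linear":[0,0,0],"twist":[0,0,0]},{"jaw":255,"linear":[0,0,0],"twist":[0,0,0]},{"jaw":255,"linear":[0,0,0],"twist":[0,0,0]},{"jaw":255,"linear":[0,0,0],"twist":[0,0,0]}]'; python3 lv.py
python3 - <<'E'
from h import *
for n in('wrist','top'):
    w=get_image(n);cv2.imwrite(f'pics/e_{n}.png',w['frame']);np.save(f'e_{n}.npy',w,allow_pickle=True)
E
```

```text
t: 19.3
position: [0.5111, -0.0991, 0.077]
tcp_rot: [[0.376, 0.927, 0.006], [0.927, -0.375, -0.005], [-0.003, 0.008, -1.0]]
ft_force: [3.4, -5.2, 0.6]
finger_gap: 0.0148
grip_force: 59.2
19.3 r 0.09526975798932029 lever 0.8376159890224859 Ft -6.107215086720924 Fr 1.204070909732527 [ 3.40527738 -5.21075319  0.59700878] [-18.59353704  10.53849518 113.05350285  -0.20698525  55.97069688
   3.57734874]
```

View pics/e_wrist.png

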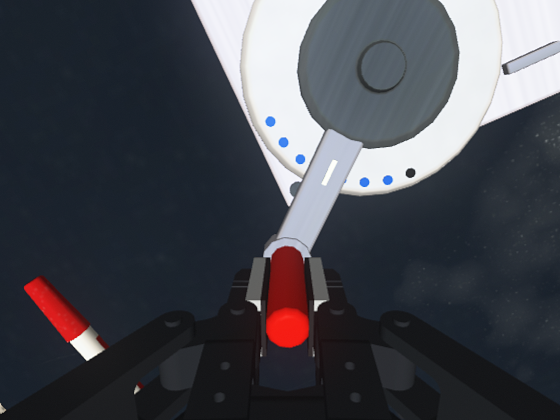

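The wrist view shows the post held between the pads at (325,288). The white line is at (173,329) between dot 2 (182,364) and dot 5 (159,300). I'll check the lever angle from the line against the at-rest picture.

Run:
```python
from h import *
A=np.array([.5793,-.0325])
def ang(f,r0,r1,c0,c1,z=.061):
    w=np.load(f,allow_pickle=True).item();m=(w['frame'].min(2)[r0:r1,c0:c1]>215).astype(np.uint8)
    n,l,st,ce=cv2.connectedComponentsWithStats(m);i=1+np.argmax(st[1:,4]);q=np.argwhere(l==i)+[r0,c0]
    mu=q.mean(0);u=np.linalg.eigh(np.cov((q-mu).T))[1][:,1]*8;u*=np.sign(u[0])
    a,b=atz(w,mu-u,z)[:2],atz(w,mu+u,z)[:2];d=b-a;c=(a+b)/2-A
    print(f,st[i],mu,'dir',np.arctan2(d[1],d[0]),'rad',np.arctan2(c[1],c[0]),np.linalg.norm(c));return np.arctan2(d[1],d[0]),np.arctan2(c[1],c[0])
x=ang('w6.npy',128,153,276,288);y=ang('e_wrist.npy',155,190,320,342)
print(x[0]-y[0],x[1]-y[1])
w=np.load('e_wrist.npy',allow_pickle=True).item();print(atz(w,(65,382),.0575),atz(w,(328,288),.115))
for c in[(173,410),(180,388),(182,364),(159,300),(142,284),(121,270)]:
    v=atz(w,c,.048)[:2]-A;print(round(-1.5305-np.arctan2(v[1],v[0]),3),end=' ')
```

```text
w6.npy [ 3  3  6 19 77] [139.90909091 281.25974026] dir -1.5311797207407045 rad -1.5415976946779082 0.04748271661454899
e_wrist.npy [  1   5  17  26 146] [172.26027397 328.89041096] dir -2.365112432906315 rad -2.3880616063358415 0.0479660830867892
0.8339327121656106 0.8464639116579333
[ 0.58039409 -0.03197649  0.0575    ] [ 0.51158464 -0.09684262  0.115     ]
0.013 0.226 0.452 1.107 1.322 1.546
```

Three measures agree on a lever angle of about 0.84. I'll advance 0.04 rad into the fourth hollow.

```bash
python3 -m jog '[{"jaw":255,"linear":[0.018,-0.035,0],"twist":[0,0,0]},{"jaw":255,"linear":[0.018,-0.035,0],"twist":[0,0,0]},{"jaw":255,"linear":[0,0,0],"twist":[0,0,0]},{"jaw":255,"linear":[0,0,0],"twist":[0,0,0]},{"jaw":255,"linear":[0,0,0],"twist":[0,0,0]},{"jaw":255,"linear":[0,0,0],"twist":[0,0,0]},{"jaw":255,"linear":[0,0,0],"twist":[0,0,0]},{"jaw":255,"linear":[0,0,0],"twist":[0,0,0]},{"jaw":255,"linear":[0,0,0],"twist":[0,0,0]},{"jaw":255,"linear":[0,0,0],"twist":[0,0,0]}]'; python3 lv.py
```

```text
t: 20.65
position: [0.5089, -0.0964, 0.077]
tcp_rot: [[0.376, 0.927, 0.007], [0.927, -0.376, -0.006], [-0.003, 0.009, -1.0]]
ft_force: [5.1, -7.4, -0.5]
finger_gap: 0.0145
grip_force: 59.2
20.65 r 0.09508702233540281 lever 0.874444975784795 Ft -8.893543305701051 Fr 1.1872534667041066 [ 5.0954837  -7.38516955 -0.51723253] [-18.38302449  10.20522618 113.45098484  -0.22341305  55.8582704
   3.81820774]
```

```bash
python3 -c "
from cell import *
print(sign_off())"
```

```text
the job is handed in; nothing more can be done
None
```

I turned the dose dial fully anticlockwise to its end stop, brought the ratchet lever clockwise to the fourth click's hollow (about 0.875 rad measured, 0.88 intended) and handed the job in at about 21 s with the arm still gripping the post; the neighbours were not touched, and the sign-off returned no verdict.

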